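Set up the stain line between slide box and drying rack

TASK

Set the four capped stain jars into the wells of the grey four-well carrier in the order in which the slides will be dipped, from the blue slide box towards the metal drying rack: the green fixative jar in the end well on the slide box's side, the red stain jar next to it, the violet stain jar between the red one and the white rinse jar, and the white rinse jar in the end well on the drying rack's side. Every jar must stand upright, fully down in its own well and released; knock no jar over, and leave the reagent bottle and the timer where they are.

Things in the scene. Friction and masses are not known exactly. Their poses are not given: they have to be found in the camera images.
- jar_green: capped stain jar, round, 86 mm tall, dark green cap, pale green body with a white band: the fixative; body 46 mm across from 5 mm to 58 mm above the foot, foot bevelled to 37 mm, screw cap 41 mm across from 66 mm to 86 mm; about 0.13 kg, loose, stands upright on the worktop in front of the carrier. Origin: centre of its underside, z up; it is round, so its yaw means nothing.
- jar_red: capped stain jar, round, 86 mm tall, red cap, red body with a white band: the first stain; body 46 mm across from 5 mm to 58 mm above the foot, foot bevelled to 37 mm, screw cap 41 mm across from 66 mm to 86 mm; about 0.13 kg, loose, stands upright on the worktop in front of the carrier. Origin: centre of its underside, z up; it is round, so its yaw means nothing.
- jar_violet: capped stain jar, round, 86 mm tall, violet cap, violet body with a white band: the second stain; body 46 mm across from 5 mm to 58 mm above the foot, foot bevelled to 37 mm, screw cap 41 mm across from 66 mm to 86 mm; about 0.13 kg, loose, stands upright on the worktop in front of the carrier. Origin: centre of its underside, z up; it is round, so its yaw means nothing.
- jar_white: capped stain jar, round, 86 mm tall, white cap, whitish body with a white band: the rinse; body 46 mm across from 5 mm to 58 mm above the foot, foot bevelled to 37 mm, screw cap 41 mm across from 66 mm to 86 mm; about 0.13 kg, loose, stands upright on the worktop in front of the carrier. Origin: centre of its underside, z up; it is round, so its yaw means nothing.
- carrier: grey block with four round wells in a row, 72 mm (x) by 240 mm (y), 30 mm high, with a small lug at each end (258 mm overall); it does not move. Origin: centre of its underside, z up, y along the row. Well centres at x = 0, y = +84, +28, -28 and -84 mm; each well is 51 mm across with a 2 mm bevel at the mouth, its floor 10 mm above the worktop, so a seated jar stands 66 mm out of the block and its origin is 10 mm above the carrier's.
- slide_box: closed blue plastic slide box with a white label on its lid, 83 x 100 x 34 mm, fixed, behind one end of the carrier (which end changes from start to start). Origin: centre of its underside. The sign of its y in the carrier's frame tells its side.
- drying_rack: aluminium drying rack with white slotted combs and five glass slides standing in it, 62 x 104 x 81 mm, fixed, behind the carrier's other end. Origin: centre of its underside.
- bottle_buffer: glass reagent bottle with a blue cap, 70 mm across, 142 mm tall, loose, to the right of the carrier: a bystander, to be left alone. Origin: centre of its underside.
- timer: white bench timer with coloured keys, 70 x 64 x 19 mm, loose, lying near the front edge of the worktop before the jars: a bystander, to be left alone. Origin: centre of its underside.

How it is judged:
At the end, for the whole second after the job is handed in: From the slide box's end the wells hold green, red, violet, white. Each jar is within 6 mm of its well's centre along and across the row, on the well floor within 3.5 mm, upright within 0.08 rad, at rest, released; bottle and timer within 30 mm of their start (((y of slide_box in the frame of carrier above 0 m and y of jar_green in the frame of carrier between 0.078 and 0.09 m and y of jar_red in the frame of carrier between 0.022 and 0.034 m and y of jar_violet in the frame of carrier between -0.034 and -0.022 m and y of jar_white in the frame of carrier between -0.09 and -0.078 m) or (y of slide_box in the frame of carrier below 0 m and y of jar_green in the frame of carrier between -0.09 and -0.078 m and y of jar_red in the frame of carrier between -0.034 and -0.022 m and y of jar_violet in the frame of carrier between 0.022 and 0.034 m and y of jar_white in the frame of carrier between 0.078 and 0.09 m)) and x of jar_green in the frame of carrier between -0.006 and 0.006 m and z of jar_green in the frame of carrier between 0.006 and 0.0135 m and angle between each of jar_green, jar_red, jar_violet, jar_white's own z axis and vertical below 0.08 rad and linear speed of each of jar_green, jar_red, jar_violet, jar_white below 0.02 m/s and contact force between each of jar_green, jar_red, jar_violet, jar_white and the fingers below 0.05 N and x of jar_red in the frame of carrier between -0.006 and 0.006 m and z of jar_red in the frame of carrier between 0.006 and 0.0135 m and x of jar_violet in the frame of carrier between -0.006 and 0.006 m and z of jar_violet in the frame of carrier between 0.006 and 0.0135 m and x of jar_white in the frame of carrier between -0.006 and 0.006 m and z of jar_white in the frame of carrier between 0.006 and 0.0135 m and distance of each of bottle_buffer, timer from where it was at the start of the episode below 0.03 m); the robot touches nothing.
It fails at once if a jar is knocked over or tipped by more than about 45 degrees (angle between any of jar_green, jar_red, jar_violet, jar_white's own z axis and vertical above 0.8 rad).
It fails at once if the reagent bottle or the timer is pushed away or knocked over (distance of any of bottle_buffer, timer from where it was at the start of the episode above 0.03 m or angle between bottle_buffer's own z axis and vertical above 0.5 rad).
It also fails if it takes over 96 s, if anything falls off the work surface, if the arm or the gripper's body presses on something with over 40 N, if the wrist force passes 120 N, or if a joint passes its speed limit or range.

ROBOT

A 6-joint arm with a two-finger parallel gripper is mounted at the origin on a cart in front of the work surface, level with it; the furniture and walls round the work are solid. World frame = base frame: x ahead of the robot, y to its left, z up, the work surface at z = 0. Lengths are in m, angles in rad, forces in N, time in s.
With the tool pointing down it reaches from about 0.35 to 0.975 m from the base axis. Payload 4.9 kg.
Tool frame: the origin (TCP) lies between the finger pads; the fingertips stand 25 mm ahead of it and the grasp point (between the pads) lies 6 mm ahead of it; z points along the fingers, y is the line along which they close (so a half turn about z gives the same grasp; the last joint's range is limited). The gripper opens to 85 mm and grips with 20 to 120 N. Pads are 22 mm wide; open, the fingers measure 114 mm over their backs; the gripper's body (76 mm by 85 mm) begins 54 mm behind the grasp point. The pads swing forward as they close: fully open they stand 13 mm farther back than shut.
Start: joints at [0.983, 0.053, 1.613, -0, 1.476, -0.119], TCP at [0.282, 0.558, 0.256] pointing down, gripper open.
Joint ranges: [-3.01, 3.01], [-1.01, 2.22], [0.06, 2.58], [-1.02, 4.17], [0.09, 2.62], [-3.14, 3.14]. Speed limits (rad/s): [2.57, 2.57, 3.14, 3.14, 3.14, 3.14].

INTERFACE

Orientations are given as a unit quaternion [w, x, y, z].
In Python, from plant import manip gives the robot as it stands.
- The arm moves only by the shell command python3 -m inch 'ROWS'. ROWS is JSON, a list of rows, each a list of 3 entries, a list of its own where there are three numbers: the shift along the tool's x, y, z in m, then the turn, a rotation vector about the tool's x, y, z in rad, then the opening, from 0 (shut) to 1 (fully open). A call has 1 to 8 rows; each row shifts and turns the commanded pose from where the row before left it, along the tool's axes as they then stand; what a row does not reach is not made up. A row lasts 1/10 s, in which the tool goes at most 50 mm and 8.59 degrees, less where a joint would pass 70% of its speed; a pose out of reach is approached as far as the arm can. A call with a gripper value outside its range is refused whole. The fingers move at their own pace and stop on an object; the grip force is fixed at half the most. Time passes only in rows, so rows that do not move let the fingers close. It gives the time, the measured TCP pose, the force, the opening and the grip force at its end, in the units of the state.
- manip.state(): the state, without advancing time (a new reading comes with each control period).
- manip.grab_frame(name): name is "scene" or "top" or "wrist"; returns (picture, depth): 400x640x3 uint8, red, green, blue; 400x640 float32, m along the optical axis (not along the pixel's ray), 0 where there is no reading.
- manip.camera_params(name): a dict with "camera_matrix" (3x3 intrinsics, pixels), "rvec" (rotation vector, rad) and "tvec" (3), from world to camera coordinates, as OpenCV has them. Camera axes: x right, y down, z forward; pixel columns grow to the right and rows downward; lengths in m; the calibration is good to about 2 mm. The wrist camera is an equidistant fisheye: a pixel r from the principal point sees the ray r / f radians off the axis. A picture is of the moment at which its call begins: read the wrist's pose just before it. camera_params takes no time and is no camera call; for the wrist camera it gives the pose at the moment of the call.
- manip.job_done(): hands the job in; it is judged then, once.
Trained networks look in the newest picture that a camera, given by its name, has taken for a name from the list of things; names that differ only in an ending like _2 or _b are one class to them, and where a whole thing is asked for, a point or a joint stands for the part that bears it (a point fixed in the world has none). Each returns a list of dicts, best first, with "score" (0 to 1); they miss things now and then, are a little off and sometimes report something else, mostly with a low value. They report only what shows in the picture. A call takes as long as a camera call.
- manip.look_for(camera, label): "point" ([x, y, z] in m, in world coordinates, good to about 4 mm: the middle of the surface that is visible of it).
The state is a dict: "time": time; "joint_pos": joint angles; "joint_vel": joint speeds; "joint_efforts": joint torques, N m; "tool_pos": TCP position; "tool_rot": TCP orientation; "contact_force": force on the tool from outside, world axes, zero at the start; "ft_torque": the same for the moment, N m; "gripper_width": opening from 0.0 (shut) to 1.0 (fully open); "grasp_force": force on a finger pad.
Only numpy, scipy, OpenCV 4.12 (cv2) and the standard library are available. Lean on these libraries where they do the work, as an engineer would, in place of code of your own. Each camera call takes 0.05 s, during which the arm holds its last target. There are 200 camera calls.

## Working session

There is one attempt and no reset: what is moved stays moved. The work goes in short steps, Python scripts to look and compute and a shell command to move; the robot and the scene stay as the last step left them, time stands still between calls to the robot, and variables do not carry over. Pictures are saved under pics/ and viewed, at most 14 in all, crops included, and the job is handed in when it is done.

```bash
mkdir -p pics; ls; cat > h.py <<'E'
import numpy as np, cv2
from scipy.spatial.transform import Rotation as R
from plant import manip
def grab(n,f=None):
    p,d=manip.grab_frame(n)
    if f: cv2.imwrite('pics/'+f,p[:,:,::-1])
    return p,d
def world(n,d):
    c=manip.camera_params(n);K=np.array(c['camera_matrix'])
    Rm=cv2.Rodrigues(np.array(c['rvec'],float))[0];t=np.array(c['tvec'],float).ravel()
    v,u=np.mgrid[:d.shape[0],:d.shape[1]]
    P=np.stack([(u-K[0,2])/K[0,0]*d,(v-K[1,2])/K[1,1]*d,d],-1)
    return (P-t)@Rm
def tool():
    s=manip.state();q=np.array(s['tool_rot']);return np.array(s['tool_pos']),R.from_quat(q[[1,2,3,0]]).as_matrix(),s
E
python3 - <<'E'
from h import *
for n in ['scene','top']:
    grab(n,n+'1.png')
for n in ['top','scene']:
  for l in ['jar_green','jar_red','jar_violet','jar_white','carrier','slide_box','drying_rack','bottle_buffer','timer']:
    print(n,l,[(np.round(r['point'],3),round(r['score'],2)) for r in manip.look_for(n,l)[:2]])
p,r,s=tool();print(p,r.round(3),s['time'])
E
```

```text
pics
top jar_green [(array([ 0.412, -0.198,  0.085]), 0.55)]
top jar_red [(array([ 0.436, -0.416,  0.085]), 0.7)]
top jar_violet [(array([ 0.418, -0.358,  0.084]), 0.53)]
top jar_white [(array([ 0.413, -0.281,  0.09 ]), 0.9), (array([ 0.436, -0.416,  0.084]), 0.56)]
top carrier [(array([ 0.53 , -0.283,  0.029]), 0.78)]
top slide_box [(array([ 0.65 , -0.226,  0.033]), 0.87)]
top drying_rack [(array([ 0.645, -0.367,  0.008]), 0.85), (array([ 0.412, -0.283,  0.089]), 0.72)]
top bottle_buffer []
top timer [(array([ 0.318, -0.292,  0.014]), 0.76)]
scene jar_green []
scene jar_red [(array([ 0.425, -0.407,  0.079]), 0.93)]
scene jar_violet [(array([ 0.41 , -0.337,  0.061]), 0.91)]
scene jar_white [(array([ 0.407, -0.266,  0.072]), 0.62), (array([ 0.527, -0.554,  0.08 ]), 0.45)]
scene carrier [(array([ 0.53 , -0.27 ,  0.022]), 0.62)]
scene slide_box [(array([ 0.642, -0.221,  0.037]), 0.64)]
scene drying_rack [(array([ 0.643, -0.377,  0.027]), 0.94)]
scene bottle_buffer [(array([ 0.528, -0.557,  0.079]), 0.88)]
scene timer [(array([ 0.306, -0.293,  0.015]), 0.72)]
[0.28237457 0.55756773 0.25633443] [[-0.892  0.452  0.   ]
 [ 0.452  0.892  0.   ]
 [ 0.     0.    -1.   ]] 1.0
```

View pics/top1.png

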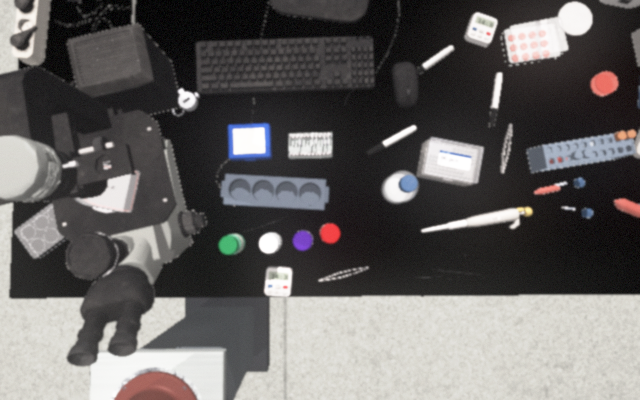

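View pics/scene1.png

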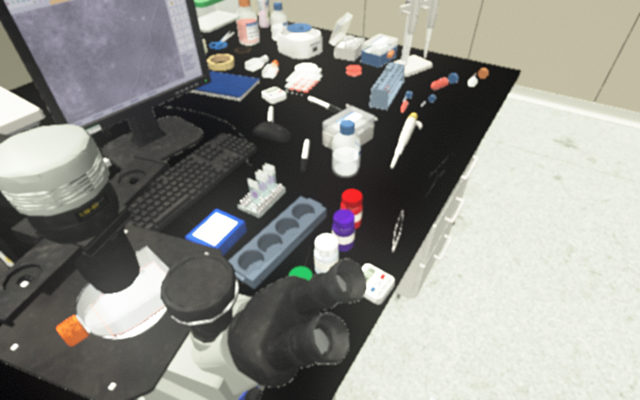

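```bash
python3 - <<'E'
from h import *
p,d=grab('top'); W=world('top',d); np.savez('top1.npz',p=p,W=W)
ok=d>0
# caps: z 0.078-0.095
m=(ok&(W[...,2]>.076)&(W[...,2]<.1)&(W[...,0]>.36)&(W[...,0]<.48)).astype(np.uint8)
n,l,s,c=cv2.connectedComponentsWithStats(m)
for i in range(1,n):
    if s[i,4]>30:
        q=W[l==i];pp=p[l==i]
        (cx,cy),r=cv2.minEnclosingCircle(q[:,:2].astype(np.float32))
        print('cap',c[i].round(),s[i,4],np.median(q,0).round(4),(cx,cy,r),np.median(pp,0))
m=(ok&(W[...,2]>.024)&(W[...,2]<.036)&(W[...,0]>.46)&(W[...,0]<.60)&(W[...,1]>-.48)&(W[...,1]<-.1)).astype(np.uint8)
n,l,s,c=cv2.connectedComponentsWithStats(m)
i=1+np.argmax(s[1:,4]);q=W[l==i]
print('carrier',c[i],s[i],cv2.minAreaRect(q[:,:2].astype(np.float32)),np.median(q[:,2]))
# well floors
m=(ok&(W[...,2]<.015)&(W[...,2]>.004)).astype(np.uint8)&(cv2.dilate(cv2.morphologyEx((l==i).astype(np.uint8),cv2.MORPH_CLOSE,np.ones((41,41))),np.ones((1,1))))
n,l,s,c=cv2.connectedComponentsWithStats(m)
for i in range(1,n):
    if s[i,4]>60: q=W[l==i];print('well',c[i],s[i,4],q.mean(0).round(4),cv2.minEnclosingCircle(q[:,:2].astype(np.float32)))
E
```

```text
cap [176. 232.] 174 [ 0.4394 -0.0759  0.0883] (0.436210036277771, -0.07013000547885895, 0.04331173002719879) [102.  100.5  98. ]
cap [330. 233.] 271 [ 0.435  -0.4155  0.0856] (0.43426066637039185, -0.4163108468055725, 0.021067991852760315) [243.  67.  70.]
cap [302. 241.] 279 [ 0.4179 -0.3533  0.0856] (0.41818931698799133, -0.35352492332458496, 0.02104833908379078) [120.  69. 197.]
cap [228. 245.] 281 [ 0.4102 -0.19    0.0858] (0.41066473722457886, -0.18984635174274445, 0.021398507058620453) [ 73. 181. 114.]
cap [268. 243.] 285 [ 0.4139 -0.2785  0.0855] (0.4132610261440277, -0.2784857749938965, 0.021473919972777367) [255. 255. 255.]
carrier [274.42214727 191.32265318] [ 221  174  108   36 1779] ((0.5336540341377258, -0.2863953709602356), (0.257340669631958, 0.07233104109764099), 86.46953582763672) 0.029268406500397283
well [239.79503106 189.69875776] 322 [ 0.5398 -0.2002  0.0096] ((0.5395368337631226, -0.20117656886577606), 0.025068163871765137)
well [263.06422018 191.12844037] 327 [ 0.536  -0.2568  0.0097] ((0.5363504886627197, -0.25653260946273804), 0.02513626217842102)
well [286.32831325 192.40060241] 332 [ 0.5325 -0.3133  0.0097] ((0.5326002836227417, -0.3132270276546478), 0.025075729936361313)
well [309.69732938 193.60830861] 337 [ 0.5293 -0.3701  0.0096] ((0.5290088653564453, -0.3701373040676117), 0.025368595495820045)
```

The views agree. Caps in the top image run green (230,243), white (270,242), violet (302,240), red (330,233). The slide box is behind the left (+y) end of the carrier, so green goes in the leftmost well. A tall microscope stands between the arm and the work, so I need its heights.

```bash
python3 - <<'E'
from h import *
W1=np.load('top1.npz')['W'].reshape(-1,3)
p,d=grab('scene');W2=world('scene',d)[d>0].reshape(-1,3)
for nm,W in (('top',W1),('scene',W2)):
    print(nm,'rows x 0.1..0.8 step .05; cols y .5..-.6 step .05: max z cm')
    for x in np.arange(.05,.8,.05):
        print('%.2f'%x,' '.join('%3d'%(100*W[m,2].max()) if (m:=(abs(W[:,0]-x)<.025)&(abs(W[:,1]-y)<.025)).sum()>2 else '  .' for y in np.arange(.6,-.61,-.05)))
c=manip.camera_params('scene');Rm=cv2.Rodrigues(np.array(c['rvec']))[0];print('cam',-Rm.T@np.array(c['tvec']).ravel())
print(manip.camera_params('wrist'))
E
```

```text
top rows x 0.1..0.8 step .05; cols y .5..-.6 step .05: max z cm
0.05   .   .   .   . -79 -78 -78 -79 -79   0   1   5   6   5   1   0 -69 -78 -78 -78 -79 -78 -79 -78 -79
0.10   .   .   .   .   . -79 -79 -79 -71   0   0   1   2   1   0   0 -69 -78 -79 -78 -78 -79 -78 -79 -79
0.15   .   .   .   .   . -79 -79 -79   .   0   0   0   0   0   0   0 -69 -79 -79 -79 -79 -79 -79   . -79
0.20   .   .   .   .   .   .   .   .   .   .   .   .   .   .   .   .   .   .   .   .   .   .   .   .   .
0.25   .   .   .   .   .   .   .   .   .   .   .   .  33  32  32   .   .   .   .   .   .   .   .   .   .
0.30   .   .   .   .   .   0   0   0   0   0   .   .  30  32  33   0   0   2   2   0   1   0   0   0   0
0.35   .   .   .   .   .   0   0   0   0   0   .   .  29  29  26   0   0   1   2   0   1   1   1   0   0
0.40   .   .   .   .   .   0   2   2   0   .   .  29  29  29  17   8   8   8   8   9   8   8   0   0   0
0.45   .   .   .   .   .   2   2   2   2  18  18  18  29  29  18   5   8   8   8   8  91   8   0   0   0
0.50   .   .   .   .   .   0   2   2   .  18  33  43  43  33  18   3   3   3   3   3   3   
[... 1803 characters left out ...]
8  18  41  41  33  33   .   3   3   3   3   2   0   1   0   0
0.65   .   .   .   .   .   .   .   .   0  18  29  33  41  18  18   .   3   3   3   8   8   1   1   1   1
0.70   .   .   .   .   .   .   .   .   0   0  24   .   .   .   .   .   3   3   2   0   0   0   0   0   1
0.75   .   .   .   .   .   .   .   .   0   0  19   .   .   .   .   .   0   0   0   0   0   1   0   0   3
cam [0.16251916 0.13014696 0.62822535]
{'camera_matrix': array([[309.70691629,   0.        , 316.05392333],
       [  0.        , 309.70691629, 196.60685264],
       [  0.        ,   0.        ,   1.        ]]), 'rvec': array([-2.46469395, -1.51365302, -0.21769609]), 'tvec': array([-0.62662515, -0.03551113,  0.37855379])}
```

```bash
python3 -m inch '[[[0,0,-0.035],[0,0,0.1455],1],[[0,0,-0.035],[0,0,0.1455],1],[[0,0,-0.035],[0,0,0.1455],1],[[0,0,-0.035],[0,0,0.1455],1],[[0,0,-0.035],[0,0,0.1455],1],[[0,0,-0.035],[0,0,0.1455],1],[[0,0,-0.035],[0,0,0.1455],1],[[0,0,-0.035],[0,0,0.1455],1]]'
python3 - <<'E'
from h import *
p,r,s=tool();print(p,r.round(3),s['joint_pos'],s['contact_force'])
c=manip.camera_params('wrist');Rm=cv2.Rodrigues(np.array(c['rvec']))[0];print('wristcam in tool',r.T@(-Rm.T@np.array(c['tvec']).ravel()-p))
E
```

```text
time: 1.9
tool_pos: [0.2823, 0.5574, 0.5378]
tool_rot: [-0.0, 0.731, 0.683, 0.0]
contact_force: [0.3, 0.1, 0.8]
gripper_width: 1.003
grasp_force: 0.0
[0.28226444 0.55736501 0.53783456] [[ 0.068  0.998  0.   ]
 [ 0.998 -0.068  0.   ]
 [ 0.     0.    -1.   ]] [ 9.82978055e-01  3.84412805e-02  1.16745136e+00 -8.73054327e-06
  1.93546529e+00  1.05097799e+00] [0.29176185 0.08054542 0.77428632]
wristcam in tool [ 0.07264207  0.00014556 -0.11776198]
```

```bash
python3 -m inch '[[[-0.046,0.011,0],[0,0,0],1],[[-0.046,0.011,0],[0,0,0],1],[[-0.046,0.011,0],[0,0,0],1],[[-0.046,0.011,0],[0,0,0],1],[[-0.046,0.011,0],[0,0,0],1],[[-0.046,0.011,0],[0,0,0],1],[[-0.046,0.011,0],[0,0,0],1],[[-0.046,0.011,0],[0,0,0],1]]' && python3 -m inch '[[[-0.046,0.011,0],[0,0,0],1],[[-0.046,0.011,0],[0,0,0],1],[[-0.046,0.011,0],[0,0,0],1],[[-0.046,0.011,0],[0,0,0],1],[[-0.046,0.011,0],[0,0,0],1],[[-0.046,0.011,0],[0,0,0],1],[[-0.046,0.011,0],[0,0,0],1],[[-0.046,0.011,0],[0,0,0],1]]' && python3 -m inch '[[[0,0,0],[0,0,0.1496],1],[[0,0,0],[0,0,0.1496],1],[[0,0,0],[0,0,0.1496],1],[[0,0,0],[0,0,0.1496],1],[[0,0,0],[0,0,0.1496],1],[[0,0,0],[0,0,0.1496],1],[[0,0,0],[0,0,0.1496],1]]' && python3 -m inch '[[[0,0,-0.0],[0,0,0.1496],1],[[0,0,0],[0,0,0.1496],1],[[0,0,0],[0,0,0.1496],1],[[0,0,0],[0,0,0.1496],1],[[0,0,0],[0,0,0.1496],1],[[0,0,0],[0,0,0.1496],1],[[0,0,0],[0,0,0.1496],1]]' && python3 -m inch '[[[0,0,-0.0],[0,0,0.1496],1],[[0,0,0],[0,0,0.1496],1],[[0,0,0],[0,0,0.1496],1],[[0,0,0],[0,0,0.1496],1],[[0,0,0],[0,0,0.1496],1],[[0,0,0],[0,0,0.1496],1],[[0,0,0],[0,0,0.1496],1]]'
python3 - <<'E'
from h import *
p,r,s=tool();print(p,r.round(3),s['joint_pos'],s['contact_force'])
grab('scene','scene2.png');grab('wrist','w2.png')
E
```

```text
time: 2.7
tool_pos: [0.347, 0.1831, 0.5365]
tool_rot: [0.0, 0.728, 0.685, 0.0]
contact_force: [0.3, -0.6, -0.1]
gripper_width: 0.996
grasp_force: 0.0
time: 3.5
tool_pos: [0.4121, -0.19, 0.5366]
tool_rot: [0.0, 0.729, 0.685, 0.0]
contact_force: [0.5, 0.6, 0.2]
gripper_width: 1.006
grasp_force: 0.0
time: 4.2
tool_pos: [0.4124, -0.1879, 0.5364]
tool_rot: [0.0, 0.974, 0.226, 0.0]
contact_force: [0.1, 0.3, -0.4]
gripper_width: 1.001
grasp_force: 0.0
time: 4.9
tool_pos: [0.4124, -0.1879, 0.5364]
tool_rot: [0.0, 0.957, -0.292, 0.0]
contact_force: [-0.2, 0.2, 0.4]
gripper_width: 0.998
grasp_force: 0.0
time: 5.6
tool_pos: [0.4124, -0.1879, 0.5364]
tool_rot: [0.0, -0.683, 0.731, -0.0]
contact_force: [-0.3, 0.4, 0.5]
gripper_width: 0.998
grasp_force: 0.0
[ 0.41237692 -0.18789674  0.53642353] [[-0.068 -0.998  0.   ]
 [-0.998  0.068 -0.   ]
 [ 0.    -0.    -1.   ]] [-5.92022019e-01 -3.61578789e-01  1.52446427e+00  1.49514439e-05
  1.97844190e+00  2.61776270e+00] [-0.32891031  0.44330266  0.53975903]
```

View pics/scene2.png

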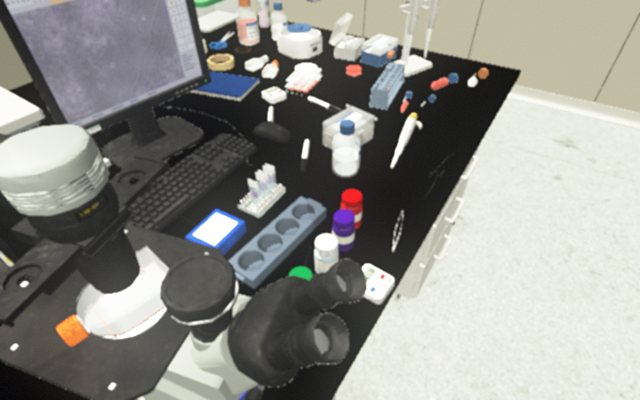

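View pics/w2.png

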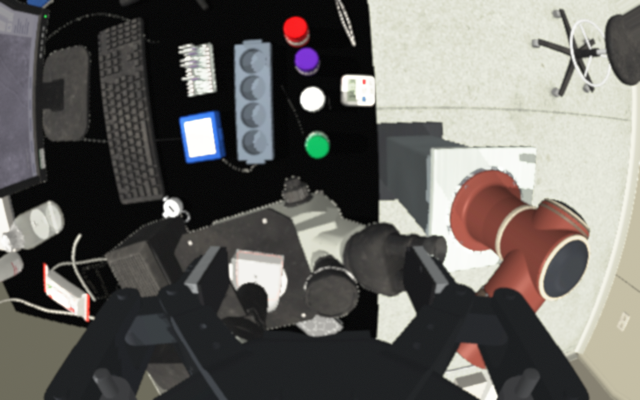

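The wrist view shows all four jars (red 296,30; violet 307,61; white 313,98; green 317,145), and the four empty wells at column 254. The arm's path is clear. I'll descend over green and measure from the wrist camera.

```bash
python3 -m inch '[[[0.002,0.001,0.048],[0,0,0],1],[[0,0,0.048],[0,0,0],1],[[0,0,0.048],[0,0,0],1],[[0,0,0.048],[0,0,0],1],[[0,0,0.048],[0,0,0],1],[[0,0,0.048],[0,0,0],1],[[0,0,0],[0,0,0],1]]'
cat >> h.py <<'E'
def wworld():
    c=manip.camera_params('wrist');p,d=manip.grab_frame('wrist');K=np.array(c['camera_matrix'])
    Rm=cv2.Rodrigues(np.array(c['rvec'],float))[0];t=np.array(c['tvec'],float).ravel()
    v,u=np.mgrid[:400,:640];a=(u-K[0,2])/K[0,0];b=(v-K[1,2])/K[1,1];th=np.hypot(a,b)+1e-9;k=np.where(th<1.4,np.tan(np.minimum(th,1.4)),0)/th
    P=np.stack([a*k*d,b*k*d,d],-1);return p,d,(P-t)@Rm
def blobs(p,W,ok,nm,xl,zl,minn=60,yl=(-.5,-.13)):
    m=(ok&(W[...,2]>zl[0])&(W[...,2]<zl[1])&(W[...,0]>xl[0])&(W[...,0]<xl[1])&(W[...,1]>yl[0])&(W[...,1]<yl[1])).astype(np.uint8)
    n,l,s,c=cv2.connectedComponentsWithStats(m)
    for i in range(1,n):
        if s[i,4]>minn:
            q=W[l==i];e=cv2.minEnclosingCircle(q[:,:2].astype(np.float32))
            print(nm,c[i].round(),s[i,4],'med',np.median(q,0).round(4),'circ',np.round([*e[0],e[1]],4),np.median(p[l==i],0))
E
python3 - <<'E'
from h import *
p,r,s=tool();print(p,r.round(3))
p,d,W=wworld();cv2.imwrite('pics/w3.png',p[:,:,::-1]);ok=d>0
blobs(p,W,ok,'cap',(.36,.48),(.078,.1))
blobs(p,W,ok,'well',(.5,.57),(.005,.016))
E
```

```text
time: 6.4
tool_pos: [0.4071, -0.187, 0.2392]
tool_rot: [-0.002, -0.686, 0.728, 0.008]
contact_force: [-0.5, 0.8, -1.2]
gripper_width: 0.996
grasp_force: 0.0
[ 0.40713345 -0.18704254  0.23920504] [[-0.059 -0.998 -0.014]
 [-0.998  0.059  0.009]
 [-0.009  0.014 -1.   ]]
cap [289.  12.] 1109 med [ 0.419  -0.3442  0.0861] circ [ 0.4186 -0.3509  0.0214] [125.  55. 214.]
cap [300.  86.] 1729 med [ 0.4133 -0.276   0.0863] circ [ 0.4134 -0.2765  0.0216] [255. 255. 254.]
cap [310. 184.] 1603 med [ 0.4106 -0.1887  0.0864] circ [ 0.4106 -0.1873  0.0218] [ 17. 191.  98.]
well [196.  22.] 1151 med [ 0.5321 -0.3711  0.0101] circ [ 0.53   -0.3694  0.0257] [101. 111. 119.]
well [195.  70.] 1252 med [ 0.5354 -0.3135  0.0102] circ [ 0.534  -0.3129  0.0257] [102.5 112.  120.5]
well [196. 119.] 1260 med [ 0.5393 -0.256   0.0102] circ [ 0.5392 -0.2562  0.0255] [101. 111. 120.]
well [230. 162.] 175 med [ 0.5024 -0.1995  0.0117] circ [ 0.5029 -0.2039  0.0418] [65. 71. 77.]
well [199. 167.] 1188 med [ 0.5429 -0.1987  0.0103] circ [ 0.5403 -0.1996  0.0257] [102. 111. 120.]
```

View pics/w3.png

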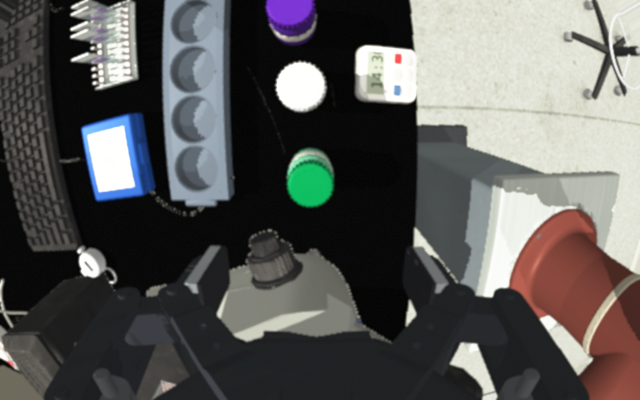

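The wrist measurements match the top camera within 2 mm. The pose shows a slight tilt, so I'll let it settle and recheck.

```bash
python3 -m inch '[[[0,0,0],[0,0,0],1],[[0,0,0],[0,0,0],1]]'
python3 - <<'E'
from h import *
p,r,s=tool();print(p,r.round(3),s['joint_pos'],s['joint_vel'],s['contact_force'])
E
```

```text
time: 6.65
tool_pos: [0.4131, -0.1911, 0.2528]
tool_rot: [0.001, -0.685, 0.728, -0.003]
contact_force: [-0.4, 0.9, 0.3]
gripper_width: 0.999
grasp_force: 0.0
[ 0.41308544 -0.19109025  0.25284561] [[-0.061 -0.998  0.006]
 [-0.998  0.061 -0.004]
 [ 0.004 -0.006 -1.   ]] [-5.97039680e-01 -3.76758283e-01  1.99936070e+00  1.17395293e-05
  1.51190448e+00  2.60578696e+00] [-0.00042353 -0.00331146  0.00264278  0.00047483 -0.00197291  0.00304037] [-0.38185456  0.94899991  0.27985887]
```

```bash
python3 -m inch '[[[0,0,0.03],[0,0,0],1],[[0,0,0.03],[0,0,0],1],[[0,0,0.03],[0,0,0],1],[[0,0,0.03],[0,0,0],1],[[0,0,0.03],[0,0,0],1],[[0,0,0.025],[0,0,0],1],[[0,0,0.015],[0,0,0],1],[[0,0,0],[0,0,0],1]]' && python3 -m inch '[[[0,0,0],[0,0,0],1],[[0,0,0],[0,0,0],1]]'
python3 - <<'E'
from h import *
p,r,s=tool();print(p,r.round(3))
E
```

```text
time: 7.45
tool_pos: [0.4119, -0.1903, 0.0587]
tool_rot: [-0.0, -0.685, 0.729, 0.0]
contact_force: [-0.5, 0.4, -0.6]
gripper_width: 1.003
grasp_force: 0.0
time: 7.65
tool_pos: [0.4132, -0.1911, 0.0609]
tool_rot: [0.001, -0.685, 0.729, -0.002]
contact_force: [0.0, -1.1, 0.8]
gripper_width: 0.997
grasp_force: 0.0
[ 0.41316228 -0.191108    0.06094036] [[-0.062 -0.998  0.004]
 [-0.998  0.062 -0.003]
 [ 0.002 -0.004 -1.   ]]
```

```bash
python3 -m inch '[[[-0.002,0.0025,0.006],[0,0,0],1],[[0,0,0],[0,0,0],0.3],[[0,0,0],[0,0,0],0.3],[[0,0,0],[0,0,0],0.3],[[0,0,0],[0,0,0],0.3],[[0,0,0],[0,0,0],0.3],[[0,0,0],[0,0,0],0.3],[[0,0,0],[0,0,0],0.3]]'
```

```text
time: 8.45
tool_pos: [0.4095, -0.1881, 0.0529]
tool_rot: [0.0, -0.685, 0.729, -0.001]
contact_force: [0.8, 0.7, 4.2]
gripper_width: 0.522
grasp_force: 61.7
```

```bash
python3 -m inch '[[[0,0,-0.02],[0,0,0],0.3],[[0,0,-0.03],[0,0,0],0.3],[[0,0,-0.02],[0,0,0],0.3],[[0,-0.021,0],[0,0,0],0.3],[[0.0025,-0.03,0],[0,0,0],0.3],[[0,-0.03,0],[0,0,0],0.3],[[0,-0.03,0],[0,0,0],0.3],[[0,-0.02,0],[0,0,0],0.3]]' && python3 -m inch '[[[0,0,0],[0,0,0],0.3],[[0,0,0],[0,0,0],0.3],[[0,0,0],[0,0,0],0.3],[[0,0,0],[0,0,0],0.3]]'
python3 - <<'E'
from h import *
p,r,s=tool();print(p,r.round(3),s['contact_force'],s['gripper_width'])
p,d,W=wworld();cv2.imwrite('pics/w4.png',p[:,:,::-1])
E
```

```text
time: 9.25
tool_pos: [0.5402, -0.1979, 0.1207]
tool_rot: [-0.0, -0.685, 0.729, 0.001]
contact_force: [0.7, -0.5, -0.7]
gripper_width: 0.523
grasp_force: 61.7
time: 9.65
tool_pos: [0.5384, -0.1981, 0.1219]
tool_rot: [-0.0, -0.685, 0.729, 0.001]
contact_force: [0.7, -0.3, -1.5]
gripper_width: 0.522
grasp_force: 61.8
[ 0.53842146 -0.19813482  0.12187064] [[-0.062 -0.998 -0.001]
 [-0.998  0.062  0.   ]
 [-0.     0.001 -1.   ]] [ 0.67607675 -0.30066442 -1.46006316] 0.5215139248054513
```

View pics/w4.png

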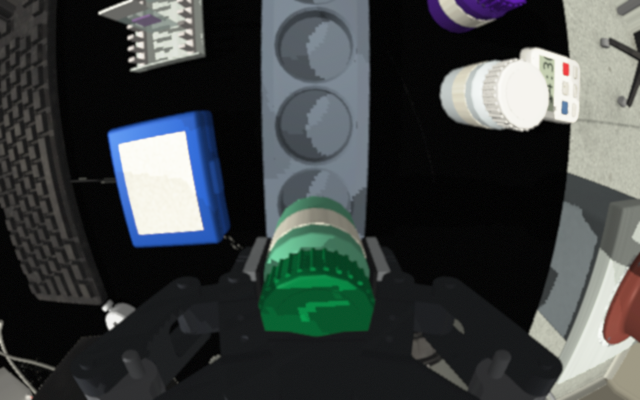

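The green jar is upright in the fingers at (317,270), with wells at (315,45), (314,125) and (315,185). I'll measure the held cap against the wells in the same picture.

```bash
cat >> h.py <<'E'
def held(zt):
    T,r,s=tool();p,d,W=wworld();ok=d>0
    # rim outline: carrier-top pixels' holes -> wells by floor points
    blobs(p,W,ok,'well',(.5,.57),(.006,.014),300)
    m=ok&(abs(W[...,2]-zt)<.006)&(np.hypot(W[...,0]-T[0],W[...,1]-T[1])<.04)
    q=W[m]
    if len(q): 
        e=cv2.minEnclosingCircle(q[:,:2].astype(np.float32));print('held cap',m.sum(),'circ',np.round([*e[0],e[1]],4),'z',np.median(q[:,2]).round(4))
    print('tcp',T.round(4),'d(cap-tcp)',(np.array(e[0])-T[:2]).round(4) if len(q) else '')
E
python3 - <<'E'
from h import *
held(.155)
E
```

```text
well [315.  48.] 3600 med [ 0.532  -0.3129  0.0102] circ [ 0.5319 -0.3126  0.026 ] [110. 119. 128.]
well [315. 124.] 3763 med [ 0.5355 -0.2564  0.0102] circ [ 0.5356 -0.2562  0.026 ] [102. 111. 121.]
well [315. 187.] 1636 med [ 0.5384 -0.2079  0.0102] circ [ 0.5389 -0.2004  0.026 ] [102. 113. 121.]
held cap 8384 circ [ 0.5386 -0.1988  0.04  ] z 0.1553
tcp [ 0.5386 -0.1983  0.1221] d(cap-tcp) [-0.     -0.0005]
```

```bash
python3 -m inch '[[[0.001,0,0.02],[0,0,0],0.3],[[0,0,0.015],[0,0,0],0.3],[[0,0,0.01],[0,0,0],0.3],[[0,0,0.005],[0,0,0],0.3],[[0,0,0],[0,0,0],0.3],[[0,0,0],[0,0,0],0.3]]' && python3 -m inch '[[[0,0,0.004],[0,0,0],0.3],[[0,0,0.003],[0,0,0],0.3],[[0,0,0],[0,0,0],0.3],[[0,0,0],[0,0,0],0.3]]'
```

```text
time: 10.35
tool_pos: [0.5398, -0.1995, 0.0727]
tool_rot: [0.0, -0.685, 0.729, -0.0]
contact_force: [-0.4, 0.4, -1.6]
gripper_width: 0.519
grasp_force: 61.9
time: 10.75
tool_pos: [0.5394, -0.1993, 0.0653]
tool_rot: [-0.0, -0.685, 0.729, 0.0]
contact_force: [1.1, -0.8, -2.3]
gripper_width: 0.517
grasp_force: 61.9
```

```bash
python3 -m inch '[[[0,0,0.002],[0,0,0],0.3],[[0,0,0],[0,0,0],0.3],[[0,0,0],[0,0,0],0.85],[[0,0,0],[0,0,0],0.85],[[0,0,0],[0,0,0],0.85],[[0,0,-0.02],[0,0,0],0.85],[[0,0,-0.04],[0,0,0],0.85],[[0,0,-0.04],[0,0,0],0.85]]' && python3 -m inch '[[[0,0,-0.03],[0,0,0],1],[[0,0,0],[0,0,0],1],[[0,0,0],[0,0,0],1]]'
python3 - <<'E'
from h import *
T,r,s=tool();p,d,W=wworld();ok=d>0;print(T)
cv2.imwrite('pics/w5.png',p[:,:,::-1])
blobs(p,W,ok,'seated',(.5,.57),(.085,.105),300)
blobs(p,W,ok,'well',(.5,.57),(.006,.014),300)
blobs(p,W,ok,'cap',(.36,.48),(.078,.1),300)
E
```

```text
time: 11.55
tool_pos: [0.5388, -0.199, 0.1636]
tool_rot: [-0.0, -0.685, 0.729, 0.001]
contact_force: [0.5, -0.4, 0.9]
gripper_width: 0.851
grasp_force: 0.0
time: 11.85
tool_pos: [0.5399, -0.1996, 0.1944]
tool_rot: [0.0, -0.685, 0.729, -0.001]
contact_force: [-0.2, 0.1, -0.6]
gripper_width: 0.997
grasp_force: 0.0
[ 0.53992577 -0.19957789  0.1944028 ]
seated [317. 203.] 2453 med [ 0.5397 -0.2011  0.0963] circ [ 0.5396 -0.1987  0.022 ] [ 12. 168.  85.]
well [318.  13.] 1343 med [ 0.5288 -0.3658  0.01  ] circ [ 0.5283 -0.3689  0.0257] [127. 139. 149.]
well [317.  64.] 2133 med [ 0.532  -0.3126  0.0102] circ [ 0.532  -0.3127  0.0258] [119. 129. 139.]
well [317. 122.] 2164 med [ 0.5355 -0.2563  0.0102] circ [ 0.5356 -0.2561  0.026 ] [111. 121. 131.]
cap [458.  14.] 1294 med [ 0.421  -0.3446  0.086 ] circ [ 0.419  -0.35    0.0215] [100.  38. 179.]
cap [468.  97.] 1942 med [ 0.4165 -0.2763  0.0863] circ [ 0.4137 -0.2767  0.0221] [252. 251. 248.]
```

View pics/w5.png

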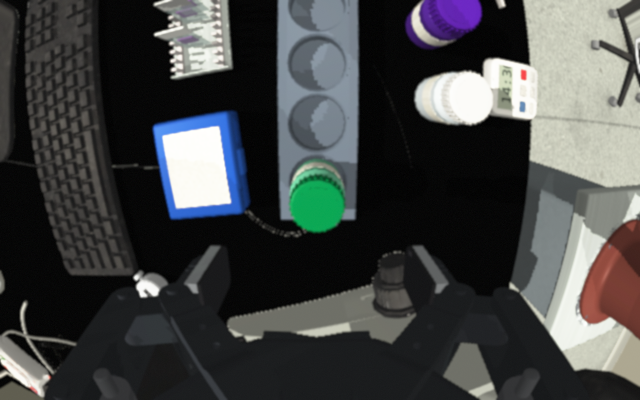

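Green is seated: cap top at 0.0963 m and about 1 mm off the well centre. Red is next.

```bash
python3 -m inch '[[[0.0446,0.0183,0],[0,0,0],1],[[0.0446,0.0183,0],[0,0,0],1],[[0.0446,0.0183,0],[0,0,0],1],[[0.0446,0.0183,0],[0,0,0],1],[[0.0446,0.0183,0],[0,0,0],1],[[0,0,0],[0,0,0],1],[[0,0,0],[0,0,0],1],[[0,0,0],[0,0,0],1]]'
python3 - <<'E'
from h import *
T,r,s=tool();p,d,W=wworld();ok=d>0;print(T)
blobs(p,W,ok,'cap',(.36,.48),(.078,.1),300)
c=W[ok&(W[...,2]>.078)&(W[...,2]<.1)&(abs(W[...,0]-.43)<.04)&(abs(W[...,1]+.416)<.03)]
print(len(c),'shift xyz tool', (np.array([.4345,-.4163,.055])-T)@r)
E
```

```text
time: 12.7
tool_pos: [0.4343, -0.4149, 0.1917]
tool_rot: [0.0, -0.685, 0.728, 0.001]
contact_force: [0.2, -0.8, -0.6]
gripper_width: 1.0
grasp_force: 0.0
[ 0.43427404 -0.41488087  0.19167678]
cap [316. 201.] 2261 med [ 0.4346 -0.4159  0.0864] circ [ 0.4345 -0.4142  0.0217] [254.  18.  23.]
cap [339. 270.] 1784 med [ 0.4189 -0.3551  0.0864] circ [ 0.4188 -0.3519  0.022 ] [130.  47. 226.]
cap [345. 326.] 475 med [ 0.4146 -0.2919  0.0853] circ [ 0.4135 -0.2813  0.0206] [250. 249. 244.]
2261 shift xyz tool [ 0.00173076 -0.00053634  0.13667232]
```

```bash
python3 -m inch '[[[0.001,0,0.03],[0,0,0],1],[[0,0,0.03],[0,0,0],1],[[0,0,0.03],[0,0,0],1],[[0,0,0.025],[0,0,0],1],[[0,0,0.015],[0,0,0],1],[[0,0,0.007],[0,0,0],1],[[0,0,0],[0,0,0],1],[[0,0,0],[0,0,0],1]]' && python3 -m inch '[[[0,0,0],[0,0,0],0.3],[[0,0,0],[0,0,0],0.3],[[0,0,0],[0,0,0],0.3],[[0,0,0],[0,0,0],0.3],[[0,0,0],[0,0,0],0.3],[[0,0,0],[0,0,0],0.3],[[0,0,0],[0,0,0],0.3]]'
```

```text
time: 13.55
tool_pos: [0.4351, -0.4178, 0.0577]
tool_rot: [-0.0, -0.685, 0.729, -0.001]
contact_force: [-0.1, 0.6, 0.7]
gripper_width: 0.998
grasp_force: 0.0
time: 14.25
tool_pos: [0.4348, -0.4181, 0.0577]
tool_rot: [-0.0, -0.685, 0.729, -0.001]
contact_force: [-0.8, -0.2, 5.8]
gripper_width: 0.515
grasp_force: 61.6
```

```bash
python3 -m inch '[[[0,0,-0.02],[0,0,0],0.3],[[0,0,-0.03],[0,0,0],0.3],[[0,0,-0.02],[0,0,0],0.3],[[0,-0.02,0],[0,0,0],0.3],[[0,-0.03,0],[0,0,0],0.3],[[0,-0.03,0],[0,0,0],0.3],[[0,-0.02,0],[0,0,0],0.3],[[-0.02,0,0],[0,0,0],0.3]]' && python3 -m inch '[[[-0.04,0.003,0],[0,0,0],0.3],[[-0.04,0.003,0],[0,0,0],0.3],[[-0.04,0.003,0],[0,0,0],0.3],[[-0.026,0,0],[0,0,0],0.3],[[0,0,0],[0,0,0],0.3],[[0,0,0],[0,0,0],0.3],[[0,0,0],[0,0,0],0.3],[[0,0,0],[0,0,0],0.3]]'
cat >> h.py <<'E'
def held2(color):
    T,r,s=tool();p,d,W=wworld();ok=d>0
    blobs(p,W,ok,'well',(.5,.57),(.006,.014),300)
    zt=T[2]+.03
    near=ok&(np.hypot(W[...,0]-T[0],W[...,1]-T[1])<.035)&(W[...,2]>T[2]+.018)
    f=p.astype(float)
    m=near&color(f)
    q=W[m];e=cv2.minEnclosingCircle(q[:,:2].astype(np.float32))
    print('held',m.sum(),np.round([*e[0],e[1]],4),'zmax',np.percentile(q[:,2],95).round(4),'tcp',T.round(4));return T,r
E
python3 - <<'E'
from h import *
T,r=held2(lambda f:(f[...,0]>2*f[...,1])&(f[...,0]>2*f[...,2]))
E
```

```text
time: 15.05
tool_pos: [0.5368, -0.4044, 0.1256]
tool_rot: [0.0, -0.685, 0.729, -0.0]
contact_force: [-0.2, 0.1, -1.0]
gripper_width: 0.517
grasp_force: 61.5
time: 15.85
tool_pos: [0.5352, -0.2581, 0.1263]
tool_rot: [-0.0, -0.684, 0.729, -0.0]
contact_force: [0.9, -0.1, -0.6]
gripper_width: 0.518
grasp_force: 61.5
well [316.  55.] 3523 med [ 0.5285 -0.3687  0.0101] circ [ 0.5285 -0.3683  0.0259] [115. 125. 135.]
well [316. 129.] 3628 med [ 0.5321 -0.3123  0.0102] circ [ 0.5323 -0.312   0.0261] [108. 118. 128.]
well [316. 191.] 1517 med [ 0.535  -0.2638  0.0103] circ [ 0.5355 -0.2564  0.0261] [113. 117. 127.]
held 7080 [ 0.5346 -0.2597  0.0225] zmax 0.156 tcp [ 0.5352 -0.2581  0.1263]
```

```bash
cat >> h.py <<'E'
def held3(color):
    T,r,s=tool();p,d,W=wworld();ok=d>0;f=p.astype(float)
    m=ok&(np.hypot(W[...,0]-T[0],W[...,1]-T[1])<.035)&(W[...,2]>T[2]+.005)&color(f)
    top=np.percentile(W[m][:,2],90)
    for lo,hi in((-.0025,.004),(-.018,-.004)):
        q=W[m&(W[...,2]>top+lo)&(W[...,2]<top+hi)];q=q[:,:2]
        e=cv2.minEnclosingCircle(q.astype(np.float32))
        x=np.percentile(q,[1,99],axis=0);print(len(q),'circ',np.round([*e[0],e[1]],4),'1-99%',x.round(4).tolist(),'rel tcp',(np.array(e[0])-T[:2]).round(4),'top',top.round(4))
    return p,d,W,m
E
python3 - <<'E'
from h import *
p,d,W,m=held3(lambda f:(f[...,0]>2*f[...,1])&(f[...,0]>2*f[...,2]))
o=p[180:400,180:460,::-1].copy();cv2.imwrite('pics/w6.png',cv2.resize(o,None,fx=2,fy=2))
E
```

```text
5422 circ [ 0.5356 -0.2555  0.0203] 1-99% [[0.517, -0.2744], [0.5542, -0.2489]] rel tcp [0.0004 0.0026] top 0.1557
1892 circ [ 0.5358 -0.2531  0.0238] 1-99% [[0.5146, -0.2762], [0.5564, -0.2537]] rel tcp [0.0006 0.005 ] top 0.1557
```

View pics/w6.png

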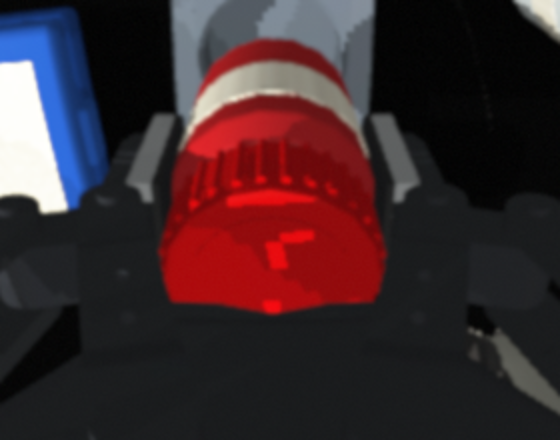

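The cap circle matches the well centre within 1 mm, so I'll lower it.

```bash
python3 -m inch '[[[0.0005,0,0.02],[0,0,0],0.3],[[0,0,0.015],[0,0,0],0.3],[[0,0,0.01],[0,0,0],0.3],[[0,0,0.007],[0,0,0],0.3],[[0,0,0.004],[0,0,0],0.3],[[0,0,0],[0,0,0],0.3],[[0,0,0],[0,0,0],0.3]]'
```

```text
time: 16.65
tool_pos: [0.5356, -0.2577, 0.0707]
tool_rot: [0.0, -0.685, 0.729, -0.0]
contact_force: [-0.1, 0.4, -0.5]
gripper_width: 0.515
grasp_force: 61.5
```

```bash
python3 -m inch '[[[0,0,0.003],[0,0,0],0.3],[[0,0,0],[0,0,0],0.3],[[0,0,0],[0,0,0],0.85],[[0,0,0],[0,0,0],0.85],[[0,0,0],[0,0,0],0.85],[[0,0,-0.02],[0,0,0],0.85],[[0,0,-0.04],[0,0,0],0.85],[[0,0,-0.04],[0,0,0],0.85]]' && python3 -m inch '[[[0,0,-0.03],[0,0,0],1],[[0.0255,0.0277,0],[0,0,0],1],[[0.0255,0.0277,0],[0,0,0],1],[[0.0255,0.0277,0],[0,0,0],1],[[0.0255,0.0277,0],[0,0,0],1],[[0,0,0],[0,0,0],1],[[0,0,0],[0,0,0],1],[[0,0,0],[0,0,0],1]]'
python3 - <<'E'
from h import *
T,r,s=tool();p,d,W=wworld();ok=d>0;print(T)
blobs(p,W,ok,'seated',(.5,.57),(.085,.105),300)
blobs(p,W,ok,'cap',(.36,.48),(.078,.1),300)
E
```

```text
time: 17.45
tool_pos: [0.5346, -0.2572, 0.1674]
tool_rot: [-0.0, -0.685, 0.729, 0.001]
contact_force: [0.6, -0.3, 0.8]
gripper_width: 0.85
grasp_force: 0.0
time: 18.25
tool_pos: [0.4189, -0.3522, 0.1974]
tool_rot: [0.0, -0.685, 0.728, -0.0]
contact_force: [0.6, 0.1, 0.4]
gripper_width: 0.998
grasp_force: 0.0
[ 0.4189441  -0.35220929  0.19735076]
cap [317. 198.] 2174 med [ 0.4184 -0.3534  0.0864] circ [ 0.4186 -0.3515  0.0217] [128.  48. 225.]
cap [328. 279.] 1628 med [ 0.4134 -0.2803  0.0864] circ [ 0.4135 -0.2773  0.0218] [255. 255. 254.]
```

```bash
python3 -m inch '[[[0,0,0.03],[0,0,0],1],[[0,0,0.03],[0,0,0],1],[[0,0,0.03],[0,0,0],1],[[0,0,0.025],[0,0,0],1],[[0,0,0.015],[0,0,0],1],[[0,0,0.01],[0,0,0],1],[[0,0,0],[0,0,0],1],[[0,0,0],[0,0,0],1]]' && python3 -m inch '[[[0,0,0],[0,0,0],0.3],[[0,0,0],[0,0,0],0.3],[[0,0,0],[0,0,0],0.3],[[0,0,0],[0,0,0],0.3],[[0,0,0],[0,0,0],0.3],[[0,0,0],[0,0,0],0.3],[[0,0,0],[0,0,0],0.3]]'
```

```text
time: 19.1
tool_pos: [0.4192, -0.3531, 0.0583]
tool_rot: [-0.0, -0.685, 0.729, -0.001]
contact_force: [0.2, -0.1, 0.6]
gripper_width: 1.001
grasp_force: 0.0
time: 19.8
tool_pos: [0.419, -0.3535, 0.0586]
tool_rot: [-0.0, -0.685, 0.729, -0.001]
contact_force: [-0.6, -0.7, 6.0]
gripper_width: 0.514
grasp_force: 61.8
```

```bash
python3 -m inch '[[[0,0,-0.02],[0,0,0],0.3],[[0,0,-0.03],[0,0,0],0.3],[[0,0,-0.02],[0,0,0],0.3],[[0,-0.02,0],[0,0,0],0.3],[[-0.0115,-0.03,0],[0,0,0],0.3],[[-0.015,-0.03,0],[0,0,0],0.3],[[-0.015,-0.02,0],[0,0,0],0.3],[[-0.005,-0.0106,0],[0,0,0],0.3]]' && python3 -m inch '[[[0,0,0],[0,0,0],0.3],[[0,0,0],[0,0,0],0.3],[[0,0,0],[0,0,0],0.3],[[0,0,0],[0,0,0],0.3]]'
python3 - <<'E'
from h import *
held3(lambda f:(f[...,2]>1.8*f[...,1])&(f[...,0]>1.3*f[...,1]))
p,d,W=wworld();blobs(p,W,d>0,'well',(.5,.57),(.006,.014),300)
E
```

```text
time: 20.6
tool_pos: [0.5326, -0.3116, 0.1263]
tool_rot: [0.0, -0.686, 0.728, 0.001]
contact_force: [-0.2, 0.4, -1.5]
gripper_width: 0.516
grasp_force: 61.6
time: 21.0
tool_pos: [0.5308, -0.3136, 0.1272]
tool_rot: [-0.0, -0.684, 0.729, 0.0]
contact_force: [-1.0, 0.1, -0.5]
gripper_width: 0.511
grasp_force: 61.6
6096 circ [ 0.5314 -0.3129  0.0205] 1-99% [[0.5126, -0.3321], [0.5499, -0.3038]] rel tcp [0.0005 0.0007] top 0.1557
1822 circ [ 0.5314 -0.3103  0.024 ] 1-99% [[0.5103, -0.3339], [0.5519, -0.3091]] rel tcp [0.0006 0.0033] top 0.1557
well [315. 129.] 3581 med [ 0.5286 -0.3681  0.0102] circ [ 0.5288 -0.368   0.0259] [131. 143. 155.]
well [314. 189.] 1304 med [ 0.5324 -0.3211  0.0103] circ [ 0.5322 -0.3128  0.0257] [123.  132.5 147. ]
```

```bash
python3 -m inch '[[[-0.0005,-0.001,0.02],[0,0,0],0.3],[[0,0,0.015],[0,0,0],0.3],[[0,0,0.01],[0,0,0],0.3],[[0,0,0.007],[0,0,0],0.3],[[0,0,0.004],[0,0,0],0.3],[[0,0,0],[0,0,0],0.3],[[0,0,0],[0,0,0],0.3]]'
```

```text
time: 21.8
tool_pos: [0.5331, -0.3129, 0.0718]
tool_rot: [0.0, -0.685, 0.729, -0.0]
contact_force: [0.2, 0.5, -0.8]
gripper_width: 0.516
grasp_force: 61.6
```

```bash
python3 -m inch '[[[0,0,0.003],[0,0,0],0.3],[[0,0,0],[0,0,0],0.3],[[0,0,0],[0,0,0],0.85],[[0,0,0],[0,0,0],0.85],[[0,0,0],[0,0,0],0.85],[[0,0,-0.02],[0,0,0],0.85],[[0,0,-0.04],[0,0,0],0.85],[[0,0,-0.04],[0,0,0],0.85]]' && python3 -m inch '[[[0,0,-0.03],[0,0,0],1],[[-0.0093,0.0405,0],[0,0,0],1],[[-0.0093,0.0405,0],[0,0,0],1],[[-0.0093,0.0405,0],[0,0,0],1],[[0,0,0],[0,0,0],1],[[0,0,0],[0,0,0],1],[[0,0,0],[0,0,0],1]]'
python3 - <<'E'
from h import *
T,r,s=tool();p,d,W=wworld();ok=d>0;print(T)
blobs(p,W,ok,'seated',(.5,.57),(.085,.105),300)
blobs(p,W,ok,'cap',(.36,.48),(.078,.1),300)
E
```

```text
time: 22.6
tool_pos: [0.5321, -0.3121, 0.1684]
tool_rot: [-0.0, -0.685, 0.729, 0.001]
contact_force: [0.3, -1.1, -0.3]
gripper_width: 0.846
grasp_force: 0.0
time: 23.3
tool_pos: [0.414, -0.2778, 0.1991]
tool_rot: [0.0, -0.685, 0.729, -0.001]
contact_force: [0.1, 0.0, -0.8]
gripper_width: 0.999
grasp_force: 0.0
[ 0.41398347 -0.27775272  0.19910811]
seated [168. 170.] 1999 med [ 0.5289 -0.3123  0.0962] circ [ 0.5326 -0.311   0.022 ] [138.  61. 227.]
seated [177. 235.] 1723 med [ 0.5319 -0.2569  0.0962] circ [ 0.5359 -0.2547  0.022 ] [253.  19.  23.]
cap [317. 199.] 2147 med [ 0.4132 -0.2783  0.0864] circ [ 0.4134 -0.2767  0.0218] [254. 254. 253.]
```

```bash
python3 -m inch '[[[0,0,0.03],[0,0,0],1],[[0,0,0.03],[0,0,0],1],[[0,0,0.03],[0,0,0],1],[[0,0,0.025],[0,0,0],1],[[0,0,0.015],[0,0,0],1],[[0,0,0.012],[0,0,0],1],[[0,0,0],[0,0,0],1],[[0,0,0],[0,0,0],1]]' && python3 -m inch '[[[0,0,0],[0,0,0],0.3],[[0,0,0],[0,0,0],0.3],[[0,0,0],[0,0,0],0.3],[[0,0,0],[0,0,0],0.3],[[0,0,0],[0,0,0],0.3],[[0,0,0],[0,0,0],0.3],[[0,0,0],[0,0,0],0.3]]'
```

```text
time: 24.15
tool_pos: [0.4139, -0.2777, 0.0568]
tool_rot: [0.0, -0.685, 0.729, -0.0]
contact_force: [1.1, -0.3, 0.5]
gripper_width: 0.998
grasp_force: 0.0
time: 24.85
tool_pos: [0.4138, -0.278, 0.0576]
tool_rot: [-0.0, -0.685, 0.729, -0.001]
contact_force: [-0.8, -0.2, 5.7]
gripper_width: 0.517
grasp_force: 61.9
```

```bash
python3 -m inch '[[[0,0,-0.02],[0,0,0],0.3],[[0,0,-0.03],[0,0,0],0.3],[[0,0,-0.02],[0,0,0],0.3],[[0.024,0,0],[0,0,0],0.3],[[0.035,0,0],[0,0,0],0.3],[[0.0246,-0.01,0],[0,0,0],0.3],[[0,-0.03,0],[0,0,0],0.3],[[0,-0.03,0],[0,0,0],0.3]]' && python3 -m inch '[[[0,-0.03,0],[0,0,0],0.3],[[0,-0.0205,0],[0,0,0],0.3],[[0,0,0],[0,0,0],0.3],[[0,0,0],[0,0,0],0.3],[[0,0,0],[0,0,0],0.3],[[0,0,0],[0,0,0],0.3]]'
python3 - <<'E'
from h import *
held3(lambda f:(f.min(-1)>150))
p,d,W=wworld();blobs(p,W,d>0,'well',(.5,.57),(.006,.014),300)
cv2.imwrite('pics/w7.png',p[:,:,::-1])
E
```

```text
time: 25.65
tool_pos: [0.4777, -0.3656, 0.1253]
tool_rot: [0.0, -0.684, 0.73, 0.001]
contact_force: [0.5, -0.2, -1.5]
gripper_width: 0.514
grasp_force: 61.8
time: 26.25
tool_pos: [0.5273, -0.368, 0.126]
tool_rot: [-0.0, -0.685, 0.729, 0.0]
contact_force: [0.5, -0.0, -0.9]
gripper_width: 0.516
grasp_force: 61.9
6072 circ [ 0.5277 -0.3679  0.0202] 1-99% [[0.509, -0.3868], [0.5464, -0.3591]] rel tcp [0.0004 0.0001] top 0.1554
1420 circ [ 0.5264 -0.3672  0.0226] 1-99% [[0.508, -0.3886], [0.5468, -0.3705]] rel tcp [-0.001   0.0008] top 0.1554
well [314. 188.] 1404 med [ 0.5287 -0.3765  0.0102] circ [ 0.5289 -0.3681  0.0257] [131. 143. 152.]
```

View pics/w7.png

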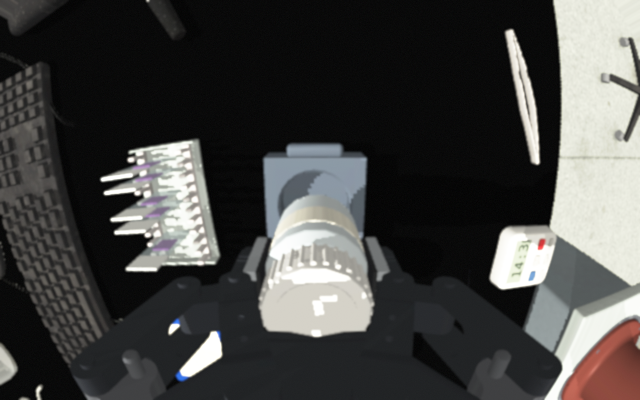

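The white jar hangs upright at (317,270), just over the end well, with the fingers clear of the rack. I'll lower it.

```bash
python3 -m inch '[[[0,-0.001,0.02],[0,0,0],0.3],[[0,0,0.015],[0,0,0],0.3],[[0,0,0.01],[0,0,0],0.3],[[0,0,0.007],[0,0,0],0.3],[[0,0,0.004],[0,0,0],0.3],[[0,0,0],[0,0,0],0.3],[[0,0,0],[0,0,0],0.3]]'
```

```text
time: 27.05
tool_pos: [0.5296, -0.3685, 0.0709]
tool_rot: [0.0, -0.685, 0.729, -0.0]
contact_force: [0.2, -0.1, -0.9]
gripper_width: 0.52
grasp_force: 61.9
```

```bash
python3 -m inch '[[[0,0,0.003],[0,0,0],0.3],[[0,0,0],[0,0,0],0.3],[[0,0,0],[0,0,0],0.85],[[0,0,0],[0,0,0],0.85],[[0,0,0],[0,0,0],0.85],[[0,0,-0.02],[0,0,0],0.85],[[0,0,-0.04],[0,0,0],0.85],[[0,0,-0.04],[0,0,0],0.85]]' && python3 -m inch '[[[0,0,-0.04],[0,0,0],1],[[0,0.03,-0.03],[0,0,0],1],[[0,0.03,-0.03],[0,0,0],1],[[0,0.03,0],[0,0,0],1],[[0,0.03,0],[0,0,0],1],[[0,0,0],[0,0,0],1],[[0,0,0],[0,0,0],1],[[0,0,0],[0,0,0],1]]'
python3 - <<'E'
from h import *
p,d=grab('top','top9.png');W=world('top',d)
blobs(p,W,d>0,'seated',(.49,.58),(.08,.12),50)
grab('scene','scene9.png')
print([(l,[np.round(r['point'],3) for r in manip.look_for('scene',l)[:1]]) for l in('bottle_buffer','timer')],manip.state()['contact_force'])
E
```

```text
time: 27.85
tool_pos: [0.5287, -0.3677, 0.1674]
tool_rot: [-0.0, -0.685, 0.729, 0.001]
contact_force: [0.5, 0.1, 0.3]
gripper_width: 0.85
grasp_force: 0.0
time: 28.65
tool_pos: [0.4101, -0.3608, 0.2674]
tool_rot: [0.0, -0.685, 0.729, -0.0]
contact_force: [-0.1, 0.5, 1.1]
gripper_width: 0.996
grasp_force: 0.0
seated [233. 186.] 301 med [ 0.5396 -0.2025  0.0953] circ [ 0.5395 -0.2011  0.0213] [ 85. 194. 126.]
seated [258. 188.] 292 med [ 0.5351 -0.2573  0.0953] circ [ 0.5354 -0.2561  0.0215] [253.  83.  86.]
seated [284. 189.] 284 med [ 0.5325 -0.3145  0.0956] circ [ 0.5328 -0.3133  0.0213] [142.  81. 224.]
seated [309. 191.] 281 med [ 0.528  -0.3695  0.0956] circ [ 0.5294 -0.369   0.0215] [255. 255. 255.]
[('bottle_buffer', [array([ 0.528, -0.555,  0.078])]), ('timer', [array([ 0.312, -0.291,  0.017])])] [ 0.03869275  0.71929219 -0.10762216]
```

View pics/scene9.png

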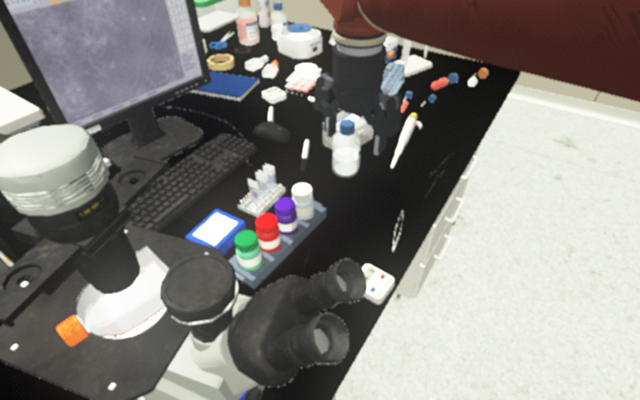

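All four jars stand seated in order: green (247,250), red (268,233), violet (287,215), white (302,200). Bottle and timer haven't moved, so I'm handing in.

```bash
python3 -c "
from plant import manip
print(manip.job_done())"
```

```text
the job is handed in; nothing more can be done
None
```

The job is handed in at about 29 s of the 96 s allowed: green, red, violet and white stand seated and released in order from the slide box to the drying rack, and the bottle and timer are where they were; no verdict came back.

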